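Load a cassette into a spring-jaw nest

TASK

Load the cassette into the spring-jaw nest for fastening: first the deep housing on the nest's floor, then the open spacer frame on it, then the closed cover plate on top. Feel for where the dark guide fork on the wall lets the parts in, and push the sprung jaw back with each part as you let it down between the fork's lugs; each part must end lying flat and square, right against the nest's fixed wall, with the jaw clamping the stack. Let go of everything and leave the other things on the desk where they are.

Things in the scene. Friction and masses are not known exactly. Their poses are not given: they have to be found in the camera images.
- nest_pocket (a point): Middle of the nest's floor, where the stack belongs (along y, as the guide fork allows). The nest is a fixed metal fixture: base 165 x 112 mm, floor 12 mm above the desk. x: from the fixed wall to the sprung jaw; y: along the wall; z up. Its sides are open for fingers . Behind the jaw, at x = 80 to 94 mm, an end block 40 mm high.
- wall_top (a point): Middle of the top edge of the fixed wall's face towards the jaw; axes as the nest's. 36 mm from the nest's middle, 44 mm above its floor; the wall is 112 mm long (y), 12 mm thick. At it stands a dark guide fork, locked: two lugs 60 mm apart that stand out 14 mm from the wall's face, as high as the wall. The parts go between them.
- guide_fork (a point): Rough place of the guide fork: 3 mm under the wall's top at the middle of the nest's y. The fork is set by hand along y, so that the middle between its lugs lies anywhere within 8 mm either side of here, and no reading tells where: find it by touch (or sight). A part is 56 mm wide, so it goes in with 2 mm either side; off the middle it lands on a lug, 44 mm above the floor.
- jaw_face (a point): Middle of the top edge of the sprung jaw's flat face, which looks at the fixed wall; axes as the nest's. The jaw is an upright plate 52 mm wide (y), 10 mm thick, its top 62 mm above the nest's floor (18 mm over the wall's). It slides along x on a spring; its face is at x = 26 mm of the nest at rest (62 mm from the wall, 10 mm less than a part's length).
- jaw (a joint): How far the jaw is pushed back from rest, m: 0 to 0.020. It pushes with about 2 N at 0, 3.2 N at 0.010, 4.4 N at 0.020, and rubs on a part that is let down along it. With a 72 mm part clamped it reads 0.010.
- housing_mid (a point): Centre of the housing, a loose open-topped grey box 72 (x) x 56 (y) x 28 mm (z) lying upright on the desk, with 8 mm walls and a low dark boss in it; z up. Its two halves are alike, so a half turn does not matter. Grasp it across the 56 mm. About 0.13 kg.
- spacer_mid (a point): Centre of the spacer, a loose flat grey rectangular ring 72 (x) x 56 (y) x 10 mm (z) with an open rectangular window 48 x 34 mm; lies flat on the desk. Grasp it across the 56 mm. A half turn does not matter. About 0.07 kg.
- cover_mid (a point): Centre of the cover, a loose closed grey plate 72 (x) x 56 (y) x 10 mm (z) with a round 38 mm glass window and four screw heads on its upper side; lies flat, window up. Grasp it across the 56 mm. A half turn does not matter. About 0.09 kg.
- microscope (a point): Middle of the foot of the big fixed microscope on the right of the desk, about 0.5 m tall; its eyepieces stick out high up towards the robot and to the right, past the desk's front edge, to about 0.45 m from the base axis. Between it and the left side, pass in front of it with the arm folded in.
- tape_roll: Bystander: roll of tape, 62 mm across, 19 mm high, lying flat, loose. Origin at the centre of its underside.
- pen: Bystander: black pen, 131 mm long, 16 mm thick, loose, lying along y near the desk's front edge. Origin under its middle.
- mouse: Bystander: black computer mouse 120 x 60 x 38 mm, loose. Origin under its middle.
- filter_case: Bystander: black square case 50 x 48 x 26 mm, loose. Origin under its middle.
- objective_case: Bystander: upright round canister, 37 mm across, 62 mm high, loose. Origin under its middle.
Not all that is in view belongs to the job. What is shaped like the part that bears housing_mid but green is not meant.

How it is judged (in metres and radians):
On the way, in this order (a step that is already met when the one before it is completed fails the run):
1. the housing lies on the nest's floor against the fixed wall (x of housing_mid in the frame of nest_pocket between -0.002 and 0.002 m and y of housing_mid in the frame of nest_pocket between -0.012 and 0.012 m and z of housing_mid in the frame of nest_pocket between 0.0115 and 0.0165 m and angle between housing_mid's own z axis and vertical below 0.05 rad and angle between the x axis of housing_mid and the x axis of nest_pocket, either way round below 0.04 rad), for 0.2 s.
2. the spacer lies squarely on the seated housing (all of step 1 and x of spacer_mid in the frame of nest_pocket between -0.002 and 0.002 m and y of spacer_mid in the frame of nest_pocket between -0.012 and 0.012 m and z of spacer_mid in the frame of nest_pocket between 0.0305 and 0.0355 m and angle between spacer_mid's own z axis and vertical below 0.05 rad and angle between the x axis of spacer_mid and the x axis of nest_pocket, either way round below 0.04 rad and y of spacer_mid in the frame of housing_mid between -0.0045 and 0.0045 m), for 0.2 s.
3. the cover lies squarely on the spacer, the whole stack seated (all of step 2 and x of cover_mid in the frame of nest_pocket between -0.002 and 0.002 m and y of cover_mid in the frame of nest_pocket between -0.012 and 0.012 m and z of cover_mid in the frame of nest_pocket between 0.0405 and 0.0455 m and angle between cover_mid's own z axis and vertical below 0.05 rad and angle between the x axis of cover_mid and the x axis of nest_pocket, either way round below 0.04 rad and y of cover_mid in the frame of housing_mid between -0.0045 and 0.0045 m), for 0.2 s.
At the end, for the whole second after the job is handed in: In the nest, at rest: each within 2 mm along x of touching the fixed wall, spacer and cover within 4.5 mm of the housing in y, each 2.5 mm of its height (14, 33, 43 mm over the floor), level to 0.05 rad, square to 0.04 rad; the jaw closed on them (8 to 12.5 mm from rest) (all of step 3 and value of joint jaw between 0.008 and 0.0125 m and linear speed of each of housing, spacer, cover below 0.01 m/s).
It fails at once if a bystander (tape roll, pen, mouse, filter case, canister) is moved by more than 3 cm (distance of any of tape_roll, pen, mouse, filter_case, objective_case from where it was at the start of the episode above 0.03 m).
It also fails if it takes over 72 s, if anything falls off the work surface, if the arm or the gripper's body presses on something with over 40 N, if the wrist force passes 120 N, or if a joint passes its speed limit or range.

ROBOT

A 6-joint arm with a two-finger parallel gripper is mounted at the origin on a cart in front of the work surface, level with it; the furniture and walls round the work are solid. World frame = base frame: x ahead of the robot, y to its left, z up, the work surface at z = 0. Lengths are in m, angles in degrees, forces in N, time in s.
With the tool pointing down it reaches from about 0.35 to 0.975 m from the base axis. Payload 7.1 kg.
Tool frame: the origin (TCP) lies midway between the tips of the shut fingers; the grasp point (between the pads) lies 19 mm behind it (r.hold_point_z is the distance from the TCP to the grasp point, in m); z points along the fingers, y is the line along which they close (so a half turn about z gives the same grasp; the last joint's range is limited). The gripper opens to 88 mm and grips with 3 to 60 N. Pads are 20 mm wide; open, the fingers measure 115 mm over their backs; the gripper's body (75 mm by 178 mm) begins 61 mm behind the grasp point.
Start: joints at [76.089, 24.242, 93.386, -0, 62.372, -1.089], TCP at [0.139, 0.609, 0.223] pointing down, gripper open.
Joint ranges: [-172.04, 172.04], [-51.8, 120.97], [4.93, 147.93], [-75.15, 255.16], [6.16, 154.13], [-145.62, 145.62]. Speed limits (degrees/s): [136.94, 136.94, 172.46, 180, 180, 180].

INTERFACE

Orientations are given as a 3x3 rotation matrix whose columns are the frame's x, y, z axes.
In Python, from workcell import r gives the robot as it stands. The module is installed in compiled form; this text tells all that it offers.
- The arm moves only by the shell command python3 -m pendant 'ROWS' [FORCE]. ROWS is JSON, a list of rows, each an object with "travel": the shift along the world's x, y, z in mm, a list of three; "spin": the turn about the world's z in rad; "hand": the finger opening in mm, from 0 to 87.8. A call has 1 to 8 rows; each row is the pose to reach, as a shift and turn from the pose commanded when the call began; what a row does not reach only later rows make up. A row lasts 1/12 s, in which the tool goes at most 41.7 mm and 7.16 degrees, less where a joint would pass 70% of its speed; a pose out of reach is approached as far as the arm can. A call with a gripper value outside its range is refused whole. The fingers move at their own pace and stop on an object; FORCE is the grip in N (left out, the last holds). Time passes only in rows, so rows that repeat a pose let the fingers close. It gives the time, the measured TCP pose, the force, the opening and the grip force at its end, in the units of the state.
- r.state(): the state, without advancing time (a new reading comes with each control period).
- r.capture(name): name is "scene" or "top" or "wrist"; returns a dict with "pixels" (384x512x3 uint8, blue, green, red), "depth" (384x512 float32, m along the optical axis (not along the pixel's ray), 0 where there is no reading), "K" (3x3 intrinsics, pixels), "origin" and "rotation" of the camera in the world. Camera axes: x right, y down, z forward; pixel columns grow to the right and rows downward; lengths in m; the calibration is good to about 2 mm. A picture is of the moment at which its call begins.
- r.job_done(): hands the job in; it is judged then, once.
Trained networks look in the newest picture that a camera, given by its name, has taken for a name from the list of things; names that differ only in an ending like _2 or _b are one class to them, and where a whole thing is asked for, a point or a joint stands for the part that bears it (a point fixed in the world has none). Each returns a list of dicts, best first, with "score" (0 to 1); they miss things now and then, are a little off and sometimes report something else, mostly with a low value. They report only what shows in the picture. A call takes as long as a camera call. They do not tell look-alikes from the thing itself.
- r.boxes_of(name, camera): "rect" ([left, top, right, bottom] in pixels, round what is visible of it).
The state is a dict: "time": time; "qpos": joint angles; "qvel": joint speeds; "tau": joint torques, N m; "tcp_pos": TCP position; "eef_rot": TCP orientation; "force": force on the tool from outside, world axes, zero at the start; "moment": the same for the moment, N m; "gripper_width": opening from 0.0 (shut) to 1.0 (fully open); "grip_force": force on a finger pad.
Only numpy, scipy, OpenCV 4.12 (cv2) and the standard library are available. Lean on these libraries where they do the work, as an engineer would, in place of code of your own. Each camera call takes 0.05 s, during which the arm holds its last target. There are 200 camera calls.

## Working session

There is one attempt and no reset: what is moved stays moved. The work goes in short steps, Python scripts to look and compute and a shell command to move; the robot and the scene stay as the last step left them, time stands still between calls to the robot, and variables do not carry over. Pictures are saved under pics/ and viewed, at most 10 in all, crops included, and the job is handed in when it is done.

```bash
mkdir -p pics; cat > h.py <<'E'
import numpy as np, cv2
from workcell import r
def world(c,u,v,d):
    K=np.array(c["K"]); p=np.array([(u-K[0,2])/K[0,0]*d,(v-K[1,2])/K[1,1]*d,d])
    return np.array(c["origin"])+np.array(c["rotation"])@p
def cloud(c):
    K=np.array(c["K"]); d=c["depth"]; v,u=np.indices(d.shape)
    P=np.stack([(u-K[0,2])/K[0,0]*d,(v-K[1,2])/K[1,1]*d,d],-1)@np.array(c["rotation"]).T+np.array(c["origin"])
    P[d==0]=np.nan; return P
E
python3 - <<'E'
from h import *
ims=[]
for n in ["scene","top"]:
    c=r.capture(n); ims.append(c["pixels"]); P=cloud(c)
    np.savez(n+".npz",P=P,px=c["pixels"])
    print(n,np.round(c["origin"],3))
    for t in ["housing_mid","spacer_mid","cover_mid","jaw","tape_roll","pen","mouse","filter_case","objective_case","microscope"]:
        for b in r.boxes_of(t,n)[:3]:
            x=b["rect"]; u,v=int((x[0]+x[2])/2),int((x[1]+x[3])/2)
            print(t,round(b["score"],2),np.round(x),np.round(P[v,u],3))
cv2.imwrite("pics/scene.png",ims[0]);cv2.imwrite("pics/top.png",ims[1])
s=r.state();print(s["time"],s["tcp_pos"],s["eef_rot"],s["gripper_width"])
E
```

```text
scene [0.446 0.753 0.864]
housing_mid 0.78 [215. 219. 250. 250.] [0.599 0.073 0.016]
spacer_mid 0.63 [244. 156. 317. 206.] [ 0.508 -0.136  0.012]
spacer_mid 0.58 [269. 308. 317. 345.] [ 0.431  0.279 -0.001]
spacer_mid 0.42 [221. 272. 250. 299.] [0.567 0.205 0.005]
cover_mid 0.55 [279. 258. 314. 283.] [0.438 0.148 0.012]
jaw 0.5 [266. 163. 282. 187.] [ 0.525 -0.109  0.053]
jaw 0.48 [244. 158. 314. 203.] [ 0.512 -0.124  0.023]
tape_roll 0.85 [223. 274. 248. 299.] [0.565 0.216 0.019]
pen 0.88 [326. 263. 337. 323.] [nan nan nan]
mouse 0.93 [192. 149. 232. 168.] [ 0.703 -0.171  0.032]
objective_case 0.68 [201. 164. 219. 190.] [ 0.688 -0.076  0.054]Traceback (most recent call last):
  File "<stdin>", line 8, in <module>
ValueError: it knows: cover_mid, filter_case, guide_fork, housing_mid, jaw, jaw_face, mouse, nest_pocket, objective_case, pen, spacer_mid, tape_roll, wall_top
```

```bash
python3 - <<'E'
from h import *
ims=[]
for n in ["scene","top"]:
    c=r.capture(n); ims.append(c["pixels"]); P=cloud(c)
    np.savez(n+".npz",P=P,px=c["pixels"])
    print(n,np.round(c["origin"],3))
    if n=="top":
      for t in ["housing_mid","spacer_mid","cover_mid","jaw","jaw_face","nest_pocket","wall_top","guide_fork","tape_roll","pen","mouse","filter_case","objective_case"]:
        for b in r.boxes_of(t,n)[:3]:
            x=b["rect"]; u,v=int((x[0]+x[2])/2),int((x[1]+x[3])/2)
            print(t,round(b["score"],2),np.round(x),np.round(P[v,u],3))
cv2.imwrite("pics/scene.png",ims[0]);cv2.imwrite("pics/top.png",ims[1])
s=r.state();print(s["time"],s["tcp_pos"],s["eef_rot"],s["gripper_width"],r.hold_point_z)
E
```

```text
scene [0.446 0.753 0.864]
top [ 0.284 -0.036  1.303]
housing_mid 0.78 [208. 170. 233. 193.] [0.601 0.065 0.01 ]
housing_mid 0.72 [216. 226. 252. 250.] [0.424 0.024 0.015]
spacer_mid 0.56 [136. 218. 163. 249.] [0.441 0.283 0.004]
cover_mid 0.93 [187. 221. 207. 244.] [0.442 0.135 0.007]
jaw 0.5 [278. 180. 297. 212.] [ 0.548 -0.142  0.037]
jaw_face 0.71 [162. 255. 201. 266.] [0.357 0.182 0.011]
jaw_face 0.56 [276. 184. 297. 211.] [ 0.541 -0.139  0.039]
jaw_face 0.19 [261. 180. 308. 239.] [ 0.509 -0.134  0.009]
nest_pocket 0.98 [263. 182. 308. 239.] [ 0.507 -0.137  0.006]
wall_top 0.58 [262. 182. 309. 238.] [ 0.508 -0.137  0.014]
guide_fork 0.61 [260. 181. 308. 240.] [ 0.506 -0.134  0.008]
tape_roll 0.78 [168. 182. 187. 202.] [ 0.57   0.201 -0.001]
pen 0.65 [159. 256. 204. 266.] [0.357 0.182 0.011]
mouse 0.79 [284. 135. 312. 163.] [ 0.699 -0.182  0.034]
mouse 0.74 [228. 134. 246. 154.] [0.722 0.01  0.021]
filter_case 0.69 [231. 139. 247. 154.] [0.711 0.007 0.026]
objective_case 0.63 [261. 139. 273. 155.] [ 0.693 -0.083  0.064]
1.25 [0.13867108 0.60938646 0.22263975] [[-9.75064725e-01  2.21920666e-01 -1.56808850e-05]
 [ 2.21920667e-01  9.75064722e-01 -6.90465944e-05]
 [-3.29884827e-08 -7.08048110e-05 -9.99999997e-01]] 0.9954143681689287 0.0187
```

View pics/scene.png

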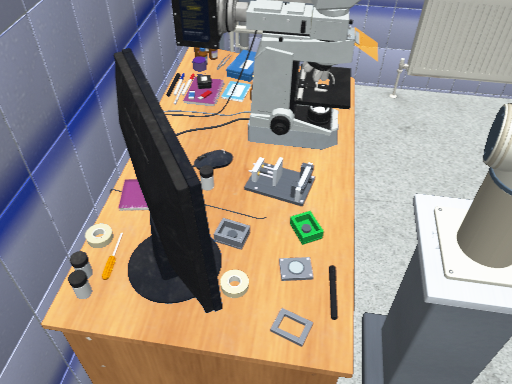

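View pics/top.png

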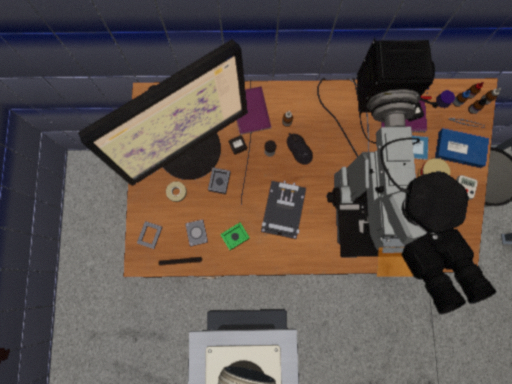

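The scene view shows the grey housing at (232,234), the green look-alike at (307,227), the cover at (296,268), the spacer ring at (292,327) and the nest at (280,180). In the top view the same things are at (219,181), (235,237), (197,232), (149,234) and (284,209). Housing candidates are the grey box at top (219,181) and the green one at (235,237), and I choose the grey one. For the spacer, the tape rolls at scene (234,283) and (99,235) are round, so the rectangular ring at (292,327) is the one. Next I'll take a close crop and first poses.

```bash
python3 - <<'E'
from h import *
S=np.load("scene.npz");T=np.load("top.npz")
a=cv2.resize(S["px"][150:215,235:325],None,fx=4.4,fy=4.4,interpolation=cv2.INTER_CUBIC)
b=cv2.resize(T["px"][170:250,245:325],None,fx=4.9,fy=4.9,interpolation=cv2.INTER_CUBIC)
d=cv2.resize(S["px"][205:350,210:330],None,fx=2,fy=2)
e=cv2.resize(T["px"][160:260,130:260],None,fx=3,fy=3)
o=np.zeros((700,800,3),np.uint8)
o[:a.shape[0],:a.shape[1]]=a;o[:b.shape[0],400:400+b.shape[1]]=b
o[400:400+290,:240]=d;o[400:700,400:790]=e
cv2.imwrite("pics/crop.png",cv2.resize(o,(685,600)))
for n,D in(("scene",S),("top",T)):
  P=D["P"];hsv=cv2.cvtColor(D["px"],cv2.COLOR_BGR2HSV)
  print(n)
  for t,c,h in(("h",(.598,.07),.028),("s",(.437,.28),.01),("c",(.44,.143),.01),("nest",(.508,-.136),.03)):
    R=.06 if t!="nest" else .13
    m=(np.hypot(P[...,0]-c[0],P[...,1]-c[1])<R)&(hsv[...,1]<70)&(P[...,2]>-.02)&(P[...,2]<.09)
    nl,L,st,_=cv2.connectedComponentsWithStats(m.astype(np.uint8))
    k=1+np.argmax(st[1:,4]);q=P[L==k]
    rc=cv2.minAreaRect(q[:,:2].astype(np.float32)*1000)
    print(t,len(q),np.round(rc[0],1),np.round(rc[1],1),round(rc[2],1),"z med,hi",np.round(np.percentile(q[:,2],[10,50,95])*1000,1))
# monitor
P=T["P"]
for lo,hi in((.05,.15),(.15,.3),(.3,.45),(.45,.7)):
  m=(P[...,2]>lo)&(P[...,2]<hi)&(P[...,1]>0)&(P[...,0]>.3)
  q=P[m]
  if len(q):print("mon",lo,np.round(q.min(0),2),np.round(q.max(0),2))
E
```

```text
scene
h 824 [606.4  82.6] [85.2 83.2] 80.9 z med,hi [ 6.6 17.9 30.6]
s 632 [435.4 283.7] [58.2 73.6] 71.5 z med,hi [ 6.  10.2 12.9]
c 718 [439.4 140.5] [71.9 58.7] 11.9 z med,hi [ 8.4 11.4 14.4]
nest 2142 [ 508.8 -152.6] [175.7 180.2] 83.9 z med,hi [11.1 15.3 59.6]
top
h 460 [609.1  82.1] [87.1 83.3] 77.4 z med,hi [ 3.7 14.1 29.6]
s 244 [436.6 282.3] [56.7 70.2] 71.0 z med,hi [ 5.3  8.6 12.2]
c 411 [440.8 137.7] [72. 55.] 11.6 z med,hi [ 6.   9.8 14.2]
nest 1792 [ 511.2 -134. ] [112.4 170.1] 76.4 z med,hi [ 8.6 13.2 58.6]
mon 0.05 [0.57 0.   0.05] [0.96 0.77 0.15]
mon 0.15 [0.57 0.   0.15] [0.96 0.71 0.3 ]
mon 0.3 [0.58 0.   0.3 ] [0.97 0.62 0.44]
```

View pics/crop.png

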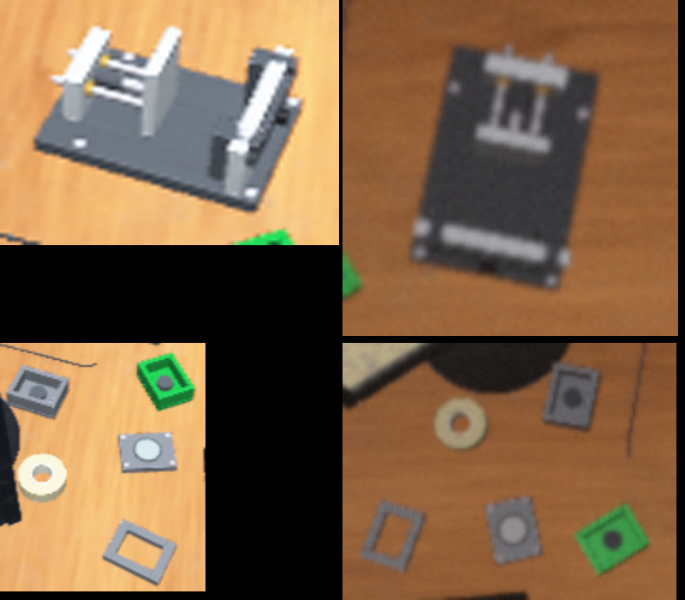

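The crop shows the nest with its wall towards the robot and the sprung jaw on the far side. Two dark lugs stand at the wall, at crop pixels (262,75) and (218,150). The grey housing with its boss is at (575,395), and the green one at (612,540) is rejected. Moving in.

```bash
python3 -m pendant '[{"travel":[120,-170,20],"spin":0,"hand":85},{"travel":[120,-170,20],"spin":0,"hand":85},{"travel":[240,-340,20],"spin":0,"hand":85},{"travel":[240,-340,20],"spin":0,"hand":85},{"travel":[360,-510,20],"spin":0,"hand":85},{"travel":[360,-510,20],"spin":0,"hand":85},{"travel":[360,-510,20],"spin":0,"hand":85},{"travel":[360,-510,20],"spin":0,"hand":85}]' 30
python3 - <<'E'
from h import *
s=r.state();print(s["time"],s["tcp_pos"])
P=np.load("top.npz")["P"]
m=(P[...,2]>.07)
q=P[m];d=np.hypot(q[:,0]-.606,q[:,1]-.082);i=np.argsort(d)[:400:40];print(np.round(np.c_[q[i],d[i]],3))
E
```

```text
time: 1.92
tcp_pos: [0.3314, 0.3358, 0.2373]
eef_rot: [[-0.975, 0.222, 0.001], [0.222, 0.975, 0.0], [-0.0, 0.001, -1.0]]
force: [0.1, -0.7, 0.7]
gripper_width: 0.969
grip_force: 0.0
1.9167 [0.33140129 0.3358089  0.23726233]
[[0.686 0.135 0.105 0.096]
 [0.673 0.156 0.099 0.1  ]
 [0.698 0.128 0.115 0.103]
 [0.697 0.134 0.134 0.105]
 [0.679 0.159 0.119 0.106]
 [0.699 0.135 0.188 0.107]
 [0.712 0.102 0.11  0.108]
 [0.69  0.151 0.19  0.108]
 [0.695 0.145 0.175 0.109]
 [0.71  0.115 0.148 0.109]]
```

```bash
python3 -m pendant '[{"travel":[150,-220,10],"spin":0,"hand":85},{"travel":[150,-220,10],"spin":0,"hand":85},{"travel":[150,-220,10],"spin":0,"hand":85},{"travel":[150,-220,10],"spin":0,"hand":85},{"travel":[150,-220,10],"spin":0,"hand":85},{"travel":[150,-220,10],"spin":0,"hand":85},{"travel":[150,-220,10],"spin":0,"hand":85},{"travel":[150,-220,10],"spin":0,"hand":85}]'
cat >> h.py <<'E'
def part(P,px,c,R=.06,smax=70,zr=(.003,.05)):
    hsv=cv2.cvtColor(px,cv2.COLOR_BGR2HSV)
    m=(np.hypot(P[...,0]-c[0],P[...,1]-c[1])<R)&(hsv[...,1]<smax)&(P[...,2]>zr[0])&(P[...,2]<zr[1])
    nl,L,st,_=cv2.connectedComponentsWithStats(m.astype(np.uint8))
    if nl<2: return None
    k=1+np.argmax(st[1:,4]);q=P[L==k]
    rc=cv2.minAreaRect(q[:,:2].astype(np.float32)*1000)
    return len(q),np.round(rc[0],1),np.round(rc[1],1),round(rc[2],1),np.round(np.percentile(q[:,2],[10,50,90])*1000,1)
E
python3 - <<'E'
from h import *
s=r.state();print(s["time"],s["tcp_pos"])
c=r.capture("wrist");P=cloud(c);np.savez("w1.npz",P=P,px=c["pixels"]);cv2.imwrite("pics/w1.png",c["pixels"])
print(c["origin"],c["rotation"])
for t in("housing_mid","cover_mid","spacer_mid"):
  for b in r.boxes_of(t,"wrist")[:2]:print(t,b)
print(part(P,c["pixels"],(.606,.078),zr=(.02,.035)),part(P,c["pixels"],(.440,.140)))
E
```

```text
time: 2.58
tcp_pos: [0.4827, 0.1147, 0.2473]
eef_rot: [[-0.974, 0.226, 0.002], [0.226, 0.974, -0.0], [-0.002, 0.0, -1.0]]
force: [0.4, -0.3, -0.6]
gripper_width: 0.973
grip_force: 0.0
2.5833 [0.48273103 0.11471879 0.24732175]
[0.41296528 0.1297463  0.40824417] [[ 2.26981720e-01  9.39348517e-01  2.57106326e-01]
 [ 9.73899018e-01 -2.18921493e-01 -5.99506618e-02]
 [-2.84643486e-05  2.64003303e-01 -9.64521775e-01]]
housing_mid {'rect': [130.0, 98.9, 212.4, 176.4], 'score': 0.9}
housing_mid {'rect': [224.0, 234.8, 272.6, 292.4], 'score': 0.59}
cover_mid {'rect': [242.0, 85.5, 307.4, 162.2], 'score': 0.74}
spacer_mid {'rect': [366.5, 56.8, 430.6, 128.1], 'score': 0.93}
(1187, array([601.3,  68.4]), array([54.7, 72. ]), 77.9, array([24. , 26.8, 27.9])) (3017, array([440.8, 138.9]), array([71.6, 54.7]), 12.4, array([ 8.2,  9.4, 10.8]))
```

View pics/w1.png

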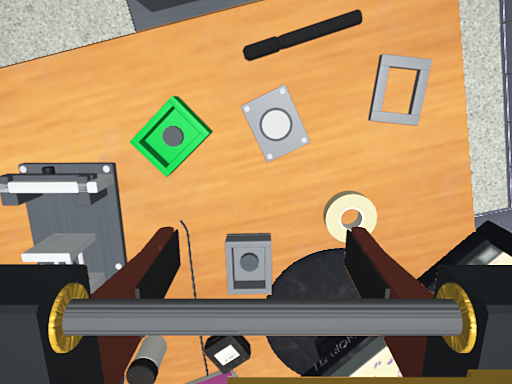

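The wrist view shows the grey housing at (249,263), the cover at (275,124), the spacer at (401,90) and the green box at (171,135). The nest wall is at (55,185).

```bash
python3 -m pendant '[{"travel":[40,-15,-30],"spin":0.018,"hand":80},{"travel":[80,-30,-60],"spin":0.018,"hand":80},{"travel":[112,-46,-90],"spin":0.018,"hand":80},{"travel":[112,-46,-120],"spin":0.018,"hand":80},{"travel":[112,-46,-147],"spin":0.018,"hand":80},{"travel":[112,-46,-147],"spin":0.018,"hand":80}]'
python3 - <<'E'
from h import *
s=r.state();print(s["time"],s["tcp_pos"],np.degrees(np.arctan2(s["eef_rot"][1][1],s["eef_rot"][0][1])))
c=r.capture("wrist");P=cloud(c)
print(part(P,c["pixels"],(.601,.068),zr=(.022,.035)))
a=np.radians(-12.1)
for Q in (P,np.load("top.npz")["P"]):
  q=Q[(Q[...,2]>.06)&(Q[...,2]<.5)&(Q[...,0]>.6)]
  d=q[:,:2]-[.595,.069]; x=d@[np.cos(a),np.sin(a)]; y=d@[-np.sin(a),np.cos(a)]
  m=(abs(y)<.1)&(x<.12)&(x>0.03)
  if m.any(): print(np.round(np.c_[x,y,q[:,2]][m][np.argsort(x[m])[:8]],3))
E
```

```text
time: 3.28
tcp_pos: [0.5884, 0.0721, 0.0933]
eef_rot: [[-0.979, 0.203, -0.011], [0.203, 0.979, -0.001], [0.011, -0.003, -1.0]]
force: [-1.6, 0.0, -1.0]
gripper_width: 0.913
grip_force: 0.0
3.2833 [0.58844625 0.07205023 0.09331307] 78.27412037864545
(3606, array([601.7,  68.5]), array([55.7, 72. ]), 78.2, array([25.7, 26.9, 27.7]))
[[0.06  0.1   0.113]
 [0.06  0.099 0.102]
 [0.061 0.096 0.101]
 [0.062 0.095 0.108]
 [0.063 0.099 0.105]
 [0.064 0.098 0.111]
 [0.065 0.096 0.108]
 [0.066 0.094 0.098]]
```

```bash
python3 -m pendant '[{"travel":[1,1,-40],"spin":0,"hand":80},{"travel":[1,1,-70],"spin":0,"hand":80},{"travel":[1,1,-90],"spin":0,"hand":80},{"travel":[1,1,-95],"spin":0,"hand":80},{"travel":[1,1,-95],"spin":0,"hand":80},{"travel":[1,1,-95],"spin":0,"hand":80}]'
python3 -m pendant '[{"travel":[0,0,0],"spin":0,"hand":48},{"travel":[0,0,0],"spin":0,"hand":48},{"travel":[0,0,0],"spin":0,"hand":48},{"travel":[0,0,0],"spin":0,"hand":48},{"travel":[0,0,0],"spin":0,"hand":48},{"travel":[0,0,0],"spin":0,"hand":48}]' 35
```

```text
time: 3.83
tcp_pos: [0.5947, 0.0734, 0.0073]
eef_rot: [[-0.979, 0.203, 0.003], [0.203, 0.979, 0.0], [-0.002, 0.001, -1.0]]
force: [0.8, 0.1, 0.6]
gripper_width: 0.911
grip_force: 0.0
time: 4.33
tcp_pos: [0.5942, 0.0725, 0.0059]
eef_rot: [[-0.979, 0.204, 0.001], [0.204, 0.979, 0.0], [-0.001, 0.0, -1.0]]
force: [-1.6, -0.0, 6.3]
gripper_width: 0.633
grip_force: 35.0
```

```bash
python3 -m pendant '[{"travel":[0,0,30],"spin":0,"hand":48},{"travel":[-5,-5,70],"spin":0,"hand":48},{"travel":[-5,-30,110],"spin":0,"hand":48},{"travel":[-5,-60,150],"spin":0,"hand":48},{"travel":[-5,-90,190],"spin":0,"hand":48},{"travel":[-5,-120,220],"spin":0,"hand":48},{"travel":[-5,-150,240],"spin":0,"hand":48},{"travel":[-5,-150,240],"spin":0,"hand":48}]'
python3 -m pendant '[{"travel":[0,0,0],"spin":0,"hand":48},{"travel":[0,0,0],"spin":0,"hand":48}]'
python3 - <<'E'
from h import *
s=r.state();print(s["time"],s["tcp_pos"])
c=r.capture("wrist");P=cloud(c);np.savez("w2.npz",P=P,px=c["pixels"]);cv2.imwrite("pics/w2.png",c["pixels"])
def pl(lo,hi):
  m=(np.hypot(P[...,0]-.51,P[...,1]+.136)<.13)&(P[...,2]>lo)&(P[...,2]<hi)
  n,L,st,_=cv2.connectedComponentsWithStats(m.astype(np.uint8))
  for k in range(1,n):
    if st[k,4]>60:
      q=P[L==k];rc=cv2.minAreaRect(q[:,:2].astype(np.float32)*1000);print((lo,hi),st[k,:5],np.round(rc[0],1),np.round(rc[1],1),round(rc[2],1),np.round(np.median(q[:,2])*1000,1))
pl(.047,.06);pl(.065,.085);pl(.006,.018);pl(.046,.056)
E
```

```text
time: 5.0
tcp_pos: [0.5901, -0.0809, 0.2493]
eef_rot: [[-0.979, 0.206, 0.006], [0.206, 0.979, -0.002], [-0.006, -0.001, -1.0]]
force: [1.4, -0.9, -0.6]
gripper_width: 0.632
grip_force: 35.0
time: 5.17
tcp_pos: [0.5883, -0.0778, 0.2447]
eef_rot: [[-0.979, 0.206, 0.0], [0.206, 0.979, 0.0], [0.0, 0.0, -1.0]]
force: [-0.4, -0.1, -1.5]
gripper_width: 0.638
grip_force: 35.0
5.1667 [ 0.58830677 -0.07778865  0.24466986]
(0.047, 0.06) [ 132   23  119   39 2751] [ 450.4 -118.5] [111.8  32.4] 77.0 54.9
(0.047, 0.06) [169 164  57  14 749] [ 572.3 -145.9] [59.1 14.3] 77.1 50.9
(0.065, 0.085) [163 112  56  12 596] [ 517.7 -133.9] [52.2 10.1] 76.7 72.9
(0.065, 0.085) [ 60 143  16  32 207] [ 530.5 -256.4] [30.4  4.7] 1.5 79.3
(0.006, 0.018) [ 149   50  103  130 9162] [ 520.6 -134.7] [112.2 141.3] 77.0 11.1
(0.006, 0.018) [187 123   8  37 217] [ 543.1 -153. ] [ 8.4 40.3] 75.2 11.1
(0.006, 0.018) [202 123   8  37 216] [ 546.8 -136.3] [ 8.4 40.6] 75.8 11.1
(0.046, 0.056) [ 132   17  119   45 2709] [ 446.9 -117.7] [111.8  39.7] 77.0 54.7
(0.046, 0.056) [169 163  57  15 755] [ 572.3 -145.9] [59.1 14.3] 77.1 50.9
```

View pics/w2.png

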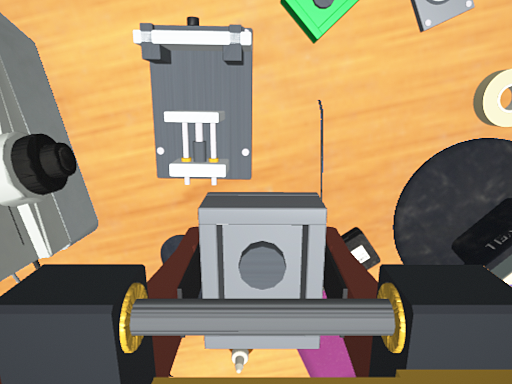

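The view shows the nest clearly, with the wall at (193,36), its two dark lugs at (152,48) and (234,48), the jaw at (190,117) and the end block at (198,170). The jaw and the end block agree on the nest's middle, (487.5, -126.6). Next I'll measure the lugs.

```bash
python3 - <<'E'
from h import *
D=np.load("w2.npz");P=D["P"];g=cv2.cvtColor(D["px"],cv2.COLOR_BGR2GRAY)
a=np.radians(-13);d=P[...,:2]*1000-[487.5,-126.6]
x=d@[np.cos(a),np.sin(a)];y=d@[-np.sin(a),np.cos(a)];z=P[...,2]*1000
m=(z>47)&(z<60)&(x>-60)&(x<0)
h=lambda m,v,b:[int(k) for k in np.histogram(v[m],b)[0]]
print("x hist",h(m,x,np.arange(-60,0,2)))
L=m&(x>-33)&(x<-23)
print("y hist",list(zip(np.arange(-60,60,2),h(L,y,np.arange(-60,62,2)))))
for s in(-1,1):
  k=L&(s*y>0);print(np.percentile(y[k],[2,10,50,90,98]).round(1),np.median(z[k]))
w=m&(x<-37)&(g>150);print("wall bright",np.percentile(x[w],[2,50,98]).round(1),np.percentile(y[w],[1,99]).round(1))
# held housing
q=(np.hypot(P[...,0]-.588,P[...,1]+.078)<.06)&(P[...,2]>.262)&(P[...,2]<.285)&(cv2.cvtColor(D["px"],cv2.COLOR_BGR2HSV)[...,1]<70)
v,u=np.nonzero(q);print(len(u),u.min(),u.max(),v.min(),v.max())
rc=cv2.minAreaRect(P[q][:,:2].astype(np.float32)*1000);print(rc,np.median(P[q][:,2]),np.percentile(P[q][:,2],[2,98]))
print(r.state()["tcp_pos"])
E
```

```text
x hist [4, 3, 4, 111, 171, 116, 228, 277, 268, 268, 266, 303, 173, 91, 95, 100, 100, 96, 110, 46, 16, 20, 20, 22, 24, 24, 28, 24, 25]
y hist [(np.int64(-60), 0), (np.int64(-58), 0), (np.int64(-56), 0), (np.int64(-54), 0), (np.int64(-52), 0), (np.int64(-50), 12), (np.int64(-48), 24), (np.int64(-46), 22), (np.int64(-44), 25), (np.int64(-42), 25), (np.int64(-40), 24), (np.int64(-38), 24), (np.int64(-36), 27), (np.int64(-34), 25), (np.int64(-32), 30), (np.int64(-30), 0), (np.int64(-28), 0), (np.int64(-26), 0), (np.int64(-24), 0), (np.int64(-22), 0), (np.int64(-20), 0), (np.int64(-18), 0), (np.int64(-16), 0), (np.int64(-14), 0), (np.int64(-12), 0), (np.int64(-10), 0), (np.int64(-8), 0), (np.int64(-6), 0), (np.int64(-4), 0), (np.int64(-2), 0), (np.int64(0), 0), (np.int64(2), 0), (np.int64(4), 0), (np.int64(6), 0), (np.int64(8), 0), (np.int64(10), 0), (np.int64(12), 0), (np.int64(14), 0), (np.int64(16), 0), (np.int64(18), 0), (np.int64(20), 0), (np.int64(22), 0), (np.int64(24), 0), (np.int64(26), 0), (np.int64(28), 22), (np.int64(30), 22), (np.int64(32), 22), (np.int64(34), 22), (np.int64(36), 22), (np.int64(38), 22), (np.int64(40), 22), (np.int64(42), 23), (np.int64(44), 27), (np.int64(46), 6), (np.int64(48), 0), (np.int64(50), 0), (np.int64(52), 0), (np.int64(54), 0), (np.int64(56), 0), (np.int64(58), 0)]
[-186.4 -184.9  -40.8  -31.9  -31.4] 54.78572018790423
[28.7 29.9 37.4 45.  46. ] 55.094595913299955
wall bright [-49.4 -42.5 -37.3] [-54.8  54.5]
7569 164 359 205 348
((595.899169921875, -81.06170654296875), (77.4727554321289, 72.60189056396484), 77.67982482910156) 0.2657757663666596 [0.26315757 0.28167877]
[ 0.58769436 -0.07694187  0.24356687]
```

```bash
python3 -m pendant '[{"travel":[-40,-15,-20],"spin":-0.019,"hand":48},{"travel":[-80,-30,-40],"spin":-0.019,"hand":48},{"travel":[-122,-46,-60],"spin":-0.019,"hand":48},{"travel":[-122,-46,-90],"spin":-0.019,"hand":48},{"travel":[-122,-46,-104],"spin":-0.019,"hand":48},{"travel":[-122,-46,-104],"spin":-0.019,"hand":48},{"travel":[-122,-46,-104],"spin":-0.019,"hand":48},{"travel":[-122,-46,-104],"spin":-0.019,"hand":48}]'
```

```text
time: 5.88
tcp_pos: [0.4676, -0.1229, 0.1411]
eef_rot: [[-0.975, 0.222, 0.0], [0.222, 0.975, 0.0], [-0.0, 0.0, -1.0]]
force: [-0.0, -1.1, -0.8]
gripper_width: 0.634
grip_force: 35.0
```

```bash
python3 -m pendant '[{"travel":[0,0,0],"spin":0,"hand":48},{"travel":[0,0,0],"spin":0,"hand":48},{"travel":[0,0,0],"spin":0,"hand":48}]'
```

```text
time: 6.13
tcp_pos: [0.4676, -0.1234, 0.1417]
eef_rot: [[-0.975, 0.222, 0.002], [0.222, 0.975, -0.0], [-0.002, -0.0, -1.0]]
force: [-0.2, 0.6, -1.6]
gripper_width: 0.637
grip_force: 35.0
```

```bash
python3 -m pendant '[{"travel":[-3,0.5,-30],"spin":-0.002,"hand":48},{"travel":[-3,0.5,-55],"spin":-0.002,"hand":48},{"travel":[-3,0.5,-68],"spin":-0.002,"hand":48},{"travel":[-3,0.5,-71],"spin":-0.002,"hand":48},{"travel":[-3,0.5,-71],"spin":-0.002,"hand":48},{"travel":[-3,0.5,-71],"spin":-0.002,"hand":48}]'
python3 - <<'E'
from h import *
c=r.capture("wrist");P=cloud(c);np.savez("w3.npz",P=P,px=c["pixels"]);cv2.imwrite("pics/w3.png",c["pixels"])
E
```

```text
time: 6.63
tcp_pos: [0.4643, -0.1232, 0.0706]
eef_rot: [[-0.974, 0.225, 0.001], [0.225, 0.974, -0.0], [-0.001, -0.0, -1.0]]
force: [0.1, -0.8, -1.5]
gripper_width: 0.638
grip_force: 35.0
```

View pics/w3.png

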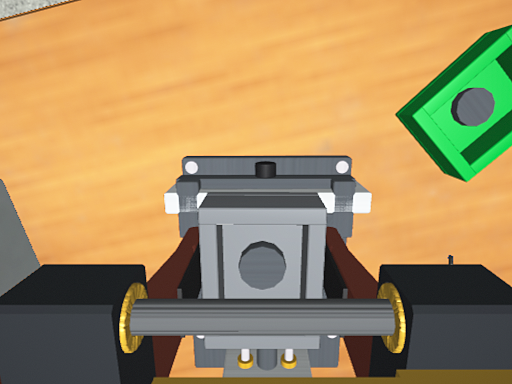

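The wrist picture shows the housing over the wall, its rim at columns 198–327. The lugs are either side at about (188,187) and (344,187). Now I'll measure the offset in y.

```bash
python3 - <<'E'
from h import *
D=np.load("w3.npz");P=D["P"];px=D["px"];hsv=cv2.cvtColor(px,cv2.COLOR_BGR2HSV)
a=np.radians(-13);d=P[...,:2]*1000-[486.7,-127.8]
x=d@[np.cos(a),np.sin(a)];y=d@[-np.sin(a),np.cos(a)];z=P[...,2]*1000
for n,m in(("lug",(z>48)&(z<60)&(x>-34)&(x<-24)&(abs(y)<60)),("knobrow walltop",(z>48)&(z<60)&(x>-49)&(x<-38)&(abs(y)<70)),("rim",(z>86)&(z<98)&(abs(y)<31)&(x<-35)&(x>-56)&(hsv[...,1]<60))):
  print(n,m.sum())
  if n=="lug":
    for s in(-1,1):
      k=m&(s*y>0)
      if k.any(): print(np.percentile(y[k],[2,50,98]).round(1))
  elif m.any(): print(np.percentile(y[m],[.5,50,99.5]).round(1),np.percentile(x[m],[1,99]).round(1),np.median(z[m]))
E
```

```text
lug 643
[-47.7 -43.4 -37.3]
[33.5 41.5 47.5]
knobrow walltop 1976
[-54.4  25.7  56.3] [-48.8 -38.1] 54.77668112892158
rim 3250
[-29.4  -2.1  25.8] [-50.7 -35.4] 91.63568629413237
```

```bash
python3 -m pendant '[{"travel":[5,0.3,0],"spin":0,"hand":48},{"travel":[10,-0.9,0],"spin":0,"hand":48},{"travel":[16,-2.2,0],"spin":0,"hand":48},{"travel":[16,-2.2,0],"spin":0,"hand":48},{"travel":[16,-2.2,0],"spin":0,"hand":48},{"travel":[16,-2.2,0],"spin":0,"hand":48}]'
python3 -m pendant '[{"travel":[0,0,-3],"spin":0,"hand":48},{"travel":[0,0,-6],"spin":0,"hand":48},{"travel":[0,0,-9],"spin":0,"hand":48},{"travel":[0,0,-12],"spin":0,"hand":48},{"travel":[0,0,-14],"spin":0,"hand":48},{"travel":[0,0,-14],"spin":0,"hand":48}]'
```

```text
time: 7.18
tcp_pos: [0.4793, -0.1251, 0.0699]
eef_rot: [[-0.974, 0.225, -0.001], [0.225, 0.974, 0.0], [0.001, 0.0, -1.0]]
force: [-2.9, 1.4, 1.7]
gripper_width: 0.635
grip_force: 35.0
time: 7.68
tcp_pos: [0.4794, -0.1252, 0.0553]
eef_rot: [[-0.974, 0.225, -0.001], [0.225, 0.974, 0.0], [0.001, -0.0, -1.0]]
force: [-1.8, 1.2, -4.2]
gripper_width: 0.635
grip_force: 35.0
```

```bash
python3 -m pendant '[{"travel":[0,0,-6],"spin":0,"hand":48},{"travel":[0,0,-12],"spin":0,"hand":48},{"travel":[0,0,-18],"spin":0,"hand":48},{"travel":[0,0,-24],"spin":0,"hand":48},{"travel":[0,0,-29],"spin":0,"hand":48},{"travel":[0,0,-34],"spin":0,"hand":48},{"travel":[0,0,-36],"spin":0,"hand":48},{"travel":[0,0,-36],"spin":0,"hand":48}]'
python3 -m pendant '[{"travel":[0,0,-0.5],"spin":0,"hand":48},{"travel":[0,0,-1],"spin":0,"hand":48},{"travel":[0,0,-1],"spin":0,"hand":48}]'
```

```text
time: 8.35
tcp_pos: [0.4794, -0.1252, 0.0192]
eef_rot: [[-0.974, 0.225, -0.001], [0.225, 0.974, 0.0], [0.001, 0.0, -1.0]]
force: [-2.3, 0.7, -3.8]
gripper_width: 0.635
grip_force: 35.0
time: 8.6
tcp_pos: [0.4796, -0.1252, 0.019]
eef_rot: [[-0.974, 0.225, -0.0], [0.225, 0.974, 0.0], [0.0, -0.0, -1.0]]
force: [-2.4, 1.0, -2.1]
gripper_width: 0.637
grip_force: 35.0
```

```bash
python3 -m pendant '[{"travel":[0,0,-1],"spin":0,"hand":48},{"travel":[0,0,-1],"spin":0,"hand":48},{"travel":[0,0,-1],"spin":0,"hand":66},{"travel":[0,0,-1],"spin":0,"hand":66},{"travel":[0,0,-1],"spin":0,"hand":66},{"travel":[0,0,-1],"spin":0,"hand":66},{"travel":[0,0,-1],"spin":0,"hand":66}]'
python3 -m pendant '[{"travel":[0,0,20],"spin":0,"hand":66},{"travel":[0,0,50],"spin":0,"hand":66},{"travel":[5,0,90],"spin":0,"hand":66},{"travel":[20,0,130],"spin":0,"hand":72},{"travel":[50,5,160],"spin":0,"hand":72},{"travel":[90,10,180],"spin":0,"hand":80},{"travel":[100,10,180],"spin":0,"hand":80},{"travel":[100,10,180],"spin":0,"hand":80}]'
python3 - <<'E'
from h import *
c=r.capture("wrist");P=cloud(c);px=c["pixels"];cv2.imwrite("pics/w4.png",px)
a=np.radians(-13);d=P[...,:2]*1000-[486.7,-127.8]
x=d@[np.cos(a),np.sin(a)];y=d@[-np.sin(a),np.cos(a)];z=P[...,2]*1000
m=(abs(x)<34)&(abs(y)<29)&(z>34)&(z<46);print("rim",m.sum(),np.percentile(z[m],[5,50,95]).round(1),np.percentile(y[m],[.5,99.5]).round(1),np.percentile(x[m],[.5,99.5]).round(1))
m=(abs(y)<27)&(z>65)&(z<85)&(x>15)&(x<60);print("jaw",m.sum(),np.percentile(x[m],[1,50,99]).round(1))
m=(z>48)&(z<60)&(x>-34)&(x<-24)&(abs(y)<60)
for s in(-1,1):print(np.percentile(y[m&(s*y>0)],[2,98]).round(1))
E
```

```text
time: 9.18
tcp_pos: [0.4801, -0.1254, 0.0181]
eef_rot: [[-0.974, 0.225, 0.001], [0.225, 0.974, -0.0], [-0.001, -0.0, -1.0]]
force: [-0.4, 0.6, -0.3]
gripper_width: 0.75
grip_force: 0.0
time: 9.85
tcp_pos: [0.5842, -0.1153, 0.2005]
eef_rot: [[-0.975, 0.224, 0.007], [0.224, 0.975, -0.001], [-0.007, 0.0, -1.0]]
force: [-0.3, -0.1, 0.1]
gripper_width: 0.91
grip_force: 0.0
rim 2149 [37.3 39.  40.3] [-28.5  26.8] [-33.6  33.4]
jaw 759 [36.8 41.6 46.7]
[-47.6 -30. ]
[30.5 47.8]
```

View pics/w4.png

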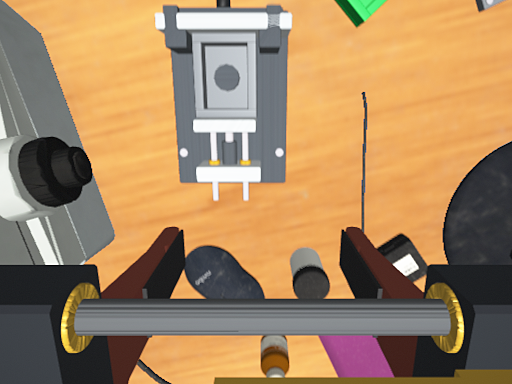

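The housing is seated between the lugs at (227,77), flat against the wall, with the jaw closed on it. Now the spacer.

```bash
python3 -m pendant '[{"travel":[-40,120,0],"spin":-0.05,"hand":80},{"travel":[-40,120,0],"spin":-0.105,"hand":80},{"travel":[-80,240,0],"spin":-0.105,"hand":80},{"travel":[-80,240,0],"spin":-0.105,"hand":80},{"travel":[-80,240,0],"spin":-0.105,"hand":80},{"travel":[-110,340,-20],"spin":-0.105,"hand":80},{"travel":[-110,340,-20],"spin":-0.105,"hand":80},{"travel":[-110,340,-20],"spin":-0.105,"hand":80}]'
python3 -m pendant '[{"travel":[-10,70,0],"spin":0,"hand":80},{"travel":[-10,70,0],"spin":0,"hand":80},{"travel":[-10,70,0],"spin":0,"hand":80},{"travel":[-10,70,0],"spin":0,"hand":80}]'
python3 - <<'E'
from h import *
D=np.load("w1.npz");print(part(D["P"],D["px"],(.436,.283)))
c=r.capture("wrist");P=cloud(c);s=r.state();print(s["time"],s["tcp_pos"],np.degrees(np.arctan2(s["eef_rot"][1][1],s["eef_rot"][0][1])))
print(part(P,c["pixels"],(.436,.283)),part(P,c["pixels"],(.44,.139)))
E
```

```text
time: 10.57
tcp_pos: [0.4742, 0.2012, 0.1801]
eef_rot: [[-0.945, 0.326, -0.003], [0.326, 0.945, -0.001], [0.002, -0.002, -1.0]]
force: [0.5, -0.7, -0.4]
gripper_width: 0.909
grip_force: 0.0
time: 10.9
tcp_pos: [0.465, 0.2708, 0.1801]
eef_rot: [[-0.946, 0.323, -0.003], [0.323, 0.946, -0.002], [0.002, -0.002, -1.0]]
force: [-0.1, 0.6, -0.4]
gripper_width: 0.91
grip_force: 0.0
(2005, array([436.1, 282.4]), array([56.5, 71.1]), 71.0, array([ 7.8,  9. , 10.1]))
10.95 [0.4654202  0.26979811 0.18019223] 71.05962629265811
(2490, array([436.5, 282.6]), array([55.7, 70.9]), 71.1, array([ 8.,  9., 10.])) (3863, array([440.7, 138.6]), array([71.3, 56.4]), 12.4, array([ 8.1,  9.4, 10.8]))
```

```bash
python3 -m pendant '[{"travel":[-29,12.7,-40],"spin":0,"hand":80},{"travel":[-29,12.7,-80],"spin":0,"hand":80},{"travel":[-29,12.7,-120],"spin":0,"hand":80},{"travel":[-29,12.7,-155],"spin":0,"hand":80},{"travel":[-29,12.7,-172],"spin":0,"hand":80},{"travel":[-29,12.7,-176],"spin":0,"hand":80},{"travel":[-29,12.7,-177],"spin":0,"hand":80},{"travel":[-29,12.7,-177],"spin":0,"hand":80}]'
python3 -m pendant '[{"travel":[0,0,0],"spin":0,"hand":48},{"travel":[0,0,0],"spin":0,"hand":48},{"travel":[0,0,0],"spin":0,"hand":48},{"travel":[0,0,0],"spin":0,"hand":48},{"travel":[0,0,0],"spin":0,"hand":48},{"travel":[0,0,0],"spin":0,"hand":48}]'
```

```text
time: 11.62
tcp_pos: [0.4386, 0.2826, 0.0049]
eef_rot: [[-0.945, 0.327, 0.0], [0.327, 0.945, 0.0], [-0.0, 0.0, -1.0]]
force: [0.2, 0.0, 0.9]
gripper_width: 0.912
grip_force: 0.0
time: 12.12
tcp_pos: [0.4386, 0.2838, 0.0053]
eef_rot: [[-0.946, 0.326, 0.001], [0.326, 0.946, 0.001], [-0.001, 0.001, -1.0]]
force: [-1.7, -0.9, 8.0]
gripper_width: 0.63
grip_force: 35.0
```

```bash
python3 -m pendant '[{"travel":[0,0,30],"spin":0,"hand":48},{"travel":[0,0,70],"spin":0,"hand":48},{"travel":[0,-20,110],"spin":0.03,"hand":48},{"travel":[5,-50,135],"spin":0.06,"hand":48},{"travel":[10,-90,145],"spin":0.105,"hand":48},{"travel":[15,-130,145],"spin":0.105,"hand":48},{"travel":[20,-170,145],"spin":0.105,"hand":48},{"travel":[25,-210,145],"spin":0.105,"hand":48}]'
python3 -m pendant '[{"travel":[3,-40,0],"spin":0,"hand":48},{"travel":[6,-80,0],"spin":0,"hand":48},{"travel":[9,-120,0],"spin":0,"hand":48},{"travel":[12,-160,0],"spin":0,"hand":48},{"travel":[12,-185,0],"spin":0,"hand":48},{"travel":[12,-197,0],"spin":0,"hand":48},{"travel":[12,-197,0],"spin":0,"hand":48},{"travel":[12,-197,0],"spin":0,"hand":48}]'
```

```text
time: 12.78
tcp_pos: [0.463, 0.0719, 0.1501]
eef_rot: [[-0.975, 0.224, 0.002], [0.224, 0.975, 0.0], [-0.001, 0.0, -1.0]]
force: [1.0, 0.2, -0.8]
gripper_width: 0.634
grip_force: 35.0
time: 13.45
tcp_pos: [0.4747, -0.1232, 0.1492]
eef_rot: [[-0.974, 0.226, -0.0], [0.226, 0.974, 0.001], [0.001, 0.0, -1.0]]
force: [-0.2, 0.6, -0.5]
gripper_width: 0.629
grip_force: 35.0
```

```bash
python3 -m pendant '[{"travel":[0.3,0,-35],"spin":0,"hand":48},{"travel":[0.3,0,-60],"spin":0,"hand":48},{"travel":[0.3,0,-75],"spin":0,"hand":48},{"travel":[0.3,0,-79],"spin":0,"hand":48},{"travel":[0.3,0,-79],"spin":0,"hand":48},{"travel":[0.3,0,-79],"spin":0,"hand":48}]'
cat > chk.py <<'E'
from h import *
import sys
zl,zh=map(float,sys.argv[1:3])
c=r.capture("wrist");P=cloud(c);px=c["pixels"];hsv=cv2.cvtColor(px,cv2.COLOR_BGR2HSV);cv2.imwrite("pics/last.png",px)
a=np.radians(-13);d=P[...,:2]*1000-[486.7,-127.8]
x=d@[np.cos(a),np.sin(a)];y=d@[-np.sin(a),np.cos(a)];z=P[...,2]*1000
m=(z>48)&(z<60)&(x>-34)&(x<-24)&(abs(y)<60)
for s in(-1,1):
  k=m&(s*y>0)
  if k.any(): print("lug",np.percentile(y[k],[2,98]).round(1))
m=(z>zl)&(z<zh)&(abs(y)<31)&(x<-20)&(x>-56)&(hsv[...,1]<60)
print("part",m.sum(),np.percentile(y[m],[.5,99.5]).round(1),np.percentile(x[m],[1,99]).round(1),np.median(z[m]))
s=r.state();t=s["tcp_pos"]*1000-[486.7,-127.8,0];print("tcp nest",np.round([t[0]*np.cos(a)+t[1]*np.sin(a),-t[0]*np.sin(a)+t[1]*np.cos(a),t[2]],1),s["time"])
E
python3 chk.py 66 80
```

```text
time: 13.95
tcp_pos: [0.4757, -0.1226, 0.0708]
eef_rot: [[-0.975, 0.223, 0.0], [0.223, 0.975, 0.0], [-0.0, 0.0, -1.0]]
force: [0.8, -1.4, -0.7]
gripper_width: 0.632
grip_force: 35.0
lug [-47.5 -30.6]
lug [32.8 47.3]
part 4919 [-26.6  29.1] [-49.9 -20.5] 74.4163940279609
tcp nest [-11.4   2.4  71.2] 14.0
```

```bash
python3 -m pendant '[{"travel":[5,-2,0],"spin":-0.002,"hand":48},{"travel":[10,-3.7,0],"spin":-0.002,"hand":48},{"travel":[14.5,-4.7,0],"spin":-0.002,"hand":48},{"travel":[14.5,-4.7,0],"spin":-0.002,"hand":48},{"travel":[14.5,-4.7,0],"spin":-0.002,"hand":48},{"travel":[14.5,-4.7,0],"spin":-0.002,"hand":48}]'
python3 -m pendant '[{"travel":[0,0,-3],"spin":0,"hand":48},{"travel":[0,0,-6],"spin":0,"hand":48},{"travel":[0,0,-9],"spin":0,"hand":48},{"travel":[0,0,-12],"spin":0,"hand":48},{"travel":[0,0,-15],"spin":0,"hand":48},{"travel":[0,0,-17],"spin":0,"hand":48},{"travel":[0,0,-17],"spin":0,"hand":48}]'
python3 chk.py 45 70
```

```text
time: 14.5
tcp_pos: [0.4892, -0.1281, 0.0702]
eef_rot: [[-0.974, 0.227, -0.001], [0.227, 0.974, 0.0], [0.001, 0.0, -1.0]]
force: [-2.3, 0.3, 0.0]
gripper_width: 0.629
grip_force: 35.0
time: 15.08
tcp_pos: [0.4895, -0.1281, 0.0527]
eef_rot: [[-0.974, 0.227, -0.001], [0.227, 0.974, 0.0], [0.001, 0.0, -1.0]]
force: [-2.6, 0.9, -0.5]
gripper_width: 0.632
grip_force: 35.0
lug [-46.8  -1.1]
lug [ 0.6 46.7]
part 8826 [-30.7  30.7] [-53.5 -20.8] 55.16088711373162
tcp nest [ 2.8  0.3 52.9] 15.1333
```

```bash
python3 -m pendant '[{"travel":[0,0,-2],"spin":0,"hand":48},{"travel":[0,0,-4],"spin":0,"hand":48},{"travel":[0,0,-6],"spin":0,"hand":48},{"travel":[0,0,-7],"spin":0,"hand":48},{"travel":[0,0,-8],"spin":0,"hand":48},{"travel":[0,0,-8],"spin":0,"hand":48}]'
```

```text
time: 15.63
tcp_pos: [0.49, -0.1283, 0.0453]
eef_rot: [[-0.974, 0.227, 0.0], [0.227, 0.974, -0.0], [-0.0, 0.0, -1.0]]
force: [-3.2, 0.4, -0.0]
gripper_width: 0.63
grip_force: 35.0
```

```bash
python3 -m pendant '[{"travel":[0,0,-0.8],"spin":0,"hand":48},{"travel":[0,0,-1.5],"spin":0,"hand":48},{"travel":[0,0,-1.5],"spin":0,"hand":48}]'
```

```text
time: 15.88
tcp_pos: [0.49, -0.1283, 0.0452]
eef_rot: [[-0.974, 0.227, 0.0], [0.227, 0.974, -0.0], [-0.0, 0.0, -1.0]]
force: [-7.8, 1.7, 19.6]
gripper_width: 0.632
grip_force: 35.0
```

Contact at 45.2, exactly the seating height. I'll release, lift and look.

```bash
python3 -m pendant '[{"travel":[0,0,1],"spin":0,"hand":48},{"travel":[0,0,1.3],"spin":0,"hand":66},{"travel":[0,0,1.3],"spin":0,"hand":66},{"travel":[0,0,1.3],"spin":0,"hand":66},{"travel":[0,0,1.3],"spin":0,"hand":66},{"travel":[0,0,1.3],"spin":0,"hand":66}]'
python3 -m pendant '[{"travel":[0,0,20],"spin":0,"hand":66},{"travel":[0,0,50],"spin":0,"hand":66},{"travel":[5,0,90],"spin":0,"hand":66},{"travel":[20,0,120],"spin":0,"hand":72},{"travel":[50,5,150],"spin":0,"hand":72},{"travel":[85,10,160],"spin":0,"hand":80},{"travel":[90,10,160],"spin":0,"hand":80},{"travel":[90,10,160],"spin":0,"hand":80}]'
cat > seat.py <<'E'
from h import *
import sys
zt=float(sys.argv[1])
c=r.capture("wrist");P=cloud(c);px=c["pixels"];cv2.imwrite("pics/"+sys.argv[2],px)
a=np.radians(-13);d=P[...,:2]*1000-[486.7,-127.8]
x=d@[np.cos(a),np.sin(a)];y=d@[-np.sin(a),np.cos(a)];z=P[...,2]*1000
m=(abs(x)<34)&(abs(y)<29)&(abs(z-zt)<7);print("top",m.sum(),np.percentile(z[m],[5,50,95]).round(1),np.percentile(y[m],[.5,99.5]).round(1))
A=np.c_[x[m],y[m],np.ones(m.sum())];print("tilt",np.linalg.lstsq(A,z[m],rcond=None)[0][:2].round(3))
m=(abs(y)<27)&(z>65)&(z<85)&(x>15)&(x<60);print("jaw",m.sum(),np.percentile(x[m],[1,50,99]).round(1))
m=(z>48)&(z<60)&(x>-34)&(x<-24)&(abs(y)<60)
for s in(-1,1):print("lug",np.percentile(y[m&(s*y>0)],[2,98]).round(1))
E
python3 seat.py 50 w5.png
```

```text
time: 16.38
tcp_pos: [0.4903, -0.1284, 0.0451]
eef_rot: [[-0.974, 0.227, 0.001], [0.227, 0.974, -0.0], [-0.001, -0.0, -1.0]]
force: [-0.3, 0.1, -0.1]
gripper_width: 0.755
grip_force: 0.0
time: 17.05
tcp_pos: [0.5821, -0.1181, 0.2058]
eef_rot: [[-0.974, 0.226, 0.003], [0.226, 0.974, -0.001], [-0.003, 0.0, -1.0]]
force: [-1.2, 0.3, -0.8]
gripper_width: 0.912
grip_force: 0.0
top 3066 [47.5 49.  50.2] [-28.8  26.4]
tilt [0.001 0.003]
jaw 726 [36.8 41.7 46.1]
lug [-46.9  -0.8]
lug [ 1.5 46.9]
```

View pics/w5.png

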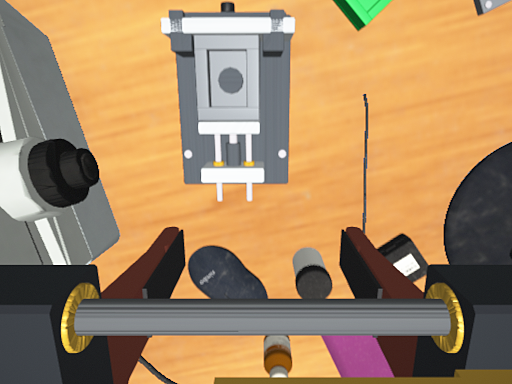

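The spacer is seated on the housing at (231,78), level and square. Next the cover.

```bash
python3 -m pendant '[{"travel":[-20,35,0],"spin":0.1,"hand":80},{"travel":[-40,70,0],"spin":0.2,"hand":80},{"travel":[-60,105,0],"spin":0.3,"hand":80},{"travel":[-80,140,0],"spin":0.4,"hand":80},{"travel":[-100,176,0],"spin":0.445,"hand":80},{"travel":[-120,212,-20],"spin":0.445,"hand":80},{"travel":[-135,250,-40],"spin":0.445,"hand":80},{"travel":[-141,257,-60],"spin":0.445,"hand":80}]'
python3 -m pendant '[{"travel":[0,0,0],"spin":0,"hand":80},{"travel":[0,0,0],"spin":0,"hand":80}]'
python3 - <<'E'
from h import *
c=r.capture("wrist");P=cloud(c);s=r.state();print(s["time"],s["tcp_pos"],np.degrees(np.arctan2(s["eef_rot"][1][1],s["eef_rot"][0][1])))
print(part(P,c["pixels"],(.44,.139)))
E
```

```text
time: 17.77
tcp_pos: [0.4357, 0.1406, 0.1444]
eef_rot: [[-0.976, -0.216, -0.001], [-0.216, 0.976, 0.0], [0.001, 0.0, -1.0]]
force: [0.8, -0.1, -0.1]
gripper_width: 0.911
grip_force: 0.0
time: 17.93
tcp_pos: [0.436, 0.1381, 0.1435]
eef_rot: [[-0.976, -0.216, -0.005], [-0.216, 0.976, -0.002], [0.005, -0.001, -1.0]]
force: [0.8, 0.4, -0.5]
gripper_width: 0.908
grip_force: 0.0
17.9833 [0.43775822 0.13795315 0.14461157] 102.42340455768927
(4810, array([440.9, 138.6]), array([71.6, 55.6]), 12.6, array([ 8.3,  9.4, 10.8]))
```

Well aligned. Going down and gripping.

```bash
python3 -m pendant '[{"travel":[3,0.6,-40],"spin":0.003,"hand":80},{"travel":[3,0.6,-80],"spin":0.003,"hand":80},{"travel":[3,0.6,-115],"spin":0.003,"hand":80},{"travel":[3,0.6,-133],"spin":0.003,"hand":80},{"travel":[3,0.6,-140],"spin":0.003,"hand":80},{"travel":[3,0.6,-141],"spin":0.003,"hand":80},{"travel":[3,0.6,-141],"spin":0.003,"hand":80}]'
python3 -m pendant '[{"travel":[0,0,0],"spin":0,"hand":48},{"travel":[0,0,0],"spin":0,"hand":48},{"travel":[0,0,0],"spin":0,"hand":48},{"travel":[0,0,0],"spin":0,"hand":48},{"travel":[0,0,0],"spin":0,"hand":48},{"travel":[0,0,0],"spin":0,"hand":48}]'
```

```text
time: 18.57
tcp_pos: [0.4429, 0.1387, 0.0048]
eef_rot: [[-0.976, -0.216, 0.001], [-0.216, 0.976, 0.0], [-0.001, -0.0, -1.0]]
force: [0.7, -0.4, -0.9]
gripper_width: 0.911
grip_force: 0.0
time: 19.07
tcp_pos: [0.4425, 0.1396, 0.005]
eef_rot: [[-0.976, -0.218, 0.001], [-0.218, 0.976, 0.0], [-0.002, 0.0, -1.0]]
force: [-0.5, -1.2, 8.2]
gripper_width: 0.629
grip_force: 35.0
```

```bash
python3 -m pendant '[{"travel":[0,0,30],"spin":0,"hand":48},{"travel":[0,0,70],"spin":0,"hand":48},{"travel":[2,-15,105],"spin":-0.1,"hand":48},{"travel":[6,-40,130],"spin":-0.2,"hand":48},{"travel":[10,-75,143],"spin":-0.3,"hand":48},{"travel":[15,-115,143],"spin":-0.4,"hand":48},{"travel":[20,-155,143],"spin":-0.447,"hand":48},{"travel":[25,-195,143],"spin":-0.447,"hand":48}]'
python3 -m pendant '[{"travel":[4,-35,0],"spin":0,"hand":48},{"travel":[7,-60,0],"spin":0,"hand":48},{"travel":[7.6,-69,0],"spin":0,"hand":48},{"travel":[7.6,-69,0],"spin":0,"hand":48},{"travel":[7.6,-69,0],"spin":0,"hand":48},{"travel":[7.6,-69,0],"spin":0,"hand":48}]'
```

```text
time: 19.73
tcp_pos: [0.4669, -0.0572, 0.148]
eef_rot: [[-0.974, 0.228, 0.002], [0.228, 0.974, -0.0], [-0.002, 0.0, -1.0]]
force: [0.7, 0.4, -1.0]
gripper_width: 0.63
grip_force: 35.0
time: 20.23
tcp_pos: [0.474, -0.1234, 0.147]
eef_rot: [[-0.974, 0.225, -0.001], [0.225, 0.974, 0.0], [0.001, 0.0, -1.0]]
force: [-0.5, 0.3, -0.8]
gripper_width: 0.629
grip_force: 35.0
```

```bash
python3 -m pendant '[{"travel":[0.5,-0.8,-35],"spin":0,"hand":48},{"travel":[0.5,-0.8,-60],"spin":0,"hand":48},{"travel":[0.5,-0.8,-72],"spin":0,"hand":48},{"travel":[0.5,-0.8,-76],"spin":0,"hand":48},{"travel":[0.5,-0.8,-76],"spin":0,"hand":48},{"travel":[0.5,-0.8,-76],"spin":0,"hand":48}]'
python3 chk.py 66 82
```

```text
time: 20.73
tcp_pos: [0.4753, -0.1247, 0.0716]
eef_rot: [[-0.974, 0.225, 0.0], [0.225, 0.974, -0.0], [-0.0, 0.0, -1.0]]
force: [0.8, 0.2, -0.5]
gripper_width: 0.63
grip_force: 35.0
lug [-47.6 -32.8]
lug [31.  47.2]
part 7187 [-28.6  26.9] [-48.9 -20.3] 75.68638605450134
tcp nest [-11.4   0.3  72. ] 20.7833
```

```bash
python3 -m pendant '[{"travel":[5,-0.8,0],"spin":0,"hand":48},{"travel":[10,-2,0],"spin":0,"hand":48},{"travel":[13.9,-2.8,0],"spin":0,"hand":48},{"travel":[13.9,-2.8,0],"spin":0,"hand":48},{"travel":[13.9,-2.8,0],"spin":0,"hand":48},{"travel":[13.9,-2.8,0],"spin":0,"hand":48}]'
python3 -m pendant '[{"travel":[0,0,-3],"spin":0,"hand":48},{"travel":[0,0,-6],"spin":0,"hand":48},{"travel":[0,0,-9],"spin":0,"hand":48},{"travel":[0,0,-12],"spin":0,"hand":48},{"travel":[0,0,-14],"spin":0,"hand":48},{"travel":[0,0,-15],"spin":0,"hand":48},{"travel":[0,0,-16],"spin":0,"hand":48},{"travel":[0,0,-16],"spin":0,"hand":48}]'
python3 -m pendant '[{"travel":[0,0,-0.8],"spin":0,"hand":48},{"travel":[0,0,-1],"spin":0,"hand":48}]'
```

```text
time: 21.28
tcp_pos: [0.4883, -0.1281, 0.071]
eef_rot: [[-0.974, 0.226, -0.001], [0.226, 0.974, 0.0], [0.001, 0.0, -1.0]]
force: [-3.1, 0.2, 0.9]
gripper_width: 0.633
grip_force: 35.0
time: 21.95
tcp_pos: [0.4886, -0.1282, 0.055]
eef_rot: [[-0.974, 0.226, -0.001], [0.226, 0.974, 0.0], [0.001, 0.0, -1.0]]
force: [-3.3, 0.6, 1.9]
gripper_width: 0.63
grip_force: 35.0
time: 22.12
tcp_pos: [0.4886, -0.1282, 0.0549]
eef_rot: [[-0.974, 0.226, -0.001], [0.226, 0.974, 0.0], [0.001, -0.0, -1.0]]
force: [-8.0, 1.9, 16.5]
gripper_width: 0.629
grip_force: 35.0
```

Contact at the seating height of 55 mm. I'll release, retract and check.

```bash
python3 -m pendant '[{"travel":[0,0,0.6],"spin":0,"hand":48},{"travel":[0,0,0.8],"spin":0,"hand":66},{"travel":[0,0,0.8],"spin":0,"hand":66},{"travel":[0,0,0.8],"spin":0,"hand":66},{"travel":[0,0,0.8],"spin":0,"hand":66},{"travel":[0,0,0.8],"spin":0,"hand":66}]'
python3 -m pendant '[{"travel":[0,0,20],"spin":0,"hand":66},{"travel":[0,0,50],"spin":0,"hand":66},{"travel":[5,0,90],"spin":0,"hand":66},{"travel":[20,0,120],"spin":0,"hand":72},{"travel":[50,5,145],"spin":0,"hand":72},{"travel":[85,10,150],"spin":0,"hand":80},{"travel":[90,10,150],"spin":0,"hand":80},{"travel":[90,10,150],"spin":0,"hand":80}]'
python3 seat.py 60 w6.png
```

```text
time: 22.62
tcp_pos: [0.4894, -0.1284, 0.0549]
eef_rot: [[-0.974, 0.226, 0.001], [0.226, 0.974, -0.0], [-0.001, -0.0, -1.0]]
force: [0.1, 0.1, 0.4]
gripper_width: 0.752
grip_force: 0.0
time: 23.28
tcp_pos: [0.5809, -0.1181, 0.2053]
eef_rot: [[-0.974, 0.225, 0.002], [0.225, 0.974, -0.0], [-0.002, 0.0, -1.0]]
force: [-0.5, -0.3, -1.0]
gripper_width: 0.909
grip_force: 0.0
top 5446 [58.  59.4 61.2] [-28.6  26.2]
tilt [ 0.002 -0.001]
jaw 787 [36.6 41.3 46.5]
lug [-47.   -1.1]
lug [ 1.2 46.5]
```

View pics/w6.png

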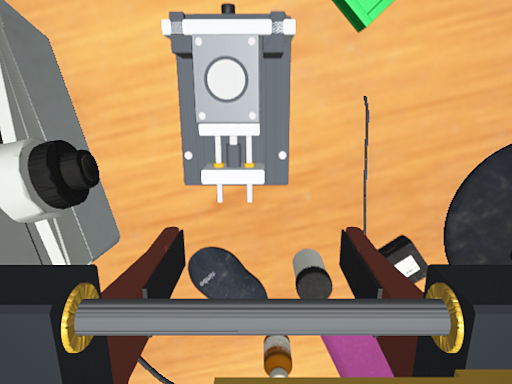

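The cover lies flat and square on the stack at (227,78), and the jaw at (229,129) is clamping it.

```bash
python3 -c "
from workcell import r
print(r.job_done())"
```

```text
the job is handed in; nothing more can be done
None
```

The housing, spacer and cover are stacked in the nest against the fixed wall with the jaw clamping them. The last wrist picture showed the stack flat and square, and I handed the job in at about 23 s; no verdict came back.

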